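# Shut the handlebar clamp and hold its hidden bolt head

### The job

Swing the open upper half of the handlebar clamp over and press it fully shut, edge to edge on the lower half. Then reach down into the narrow gap behind the bracket, grasp the hidden hex bolt head between the fingers, and turn it until the ring spanner on the nut at the front has lifted off its rest and lies level. Finish while still holding the bolt head there so that it cannot turn; hold the head, not the spanner, and leave the other things on the bench where they are.

Things in the scene. Friction and masses are not known exactly. Their poses are not given: they have to be found in the camera images.
- vice: Fixed handlebar vice. Origin on the bench top below the middle of its bracket; z up, x along bolt and bar (front -x, to the robot), y left. Grey base plate x -55 to 95, y -95 to 175, 12 mm thick. Bracket: dark plate x -3 to 3, y -50 to 50, top z 110. Clamp on the left round a black bar of 32 mm diameter along x (-110 to 165) at y 110, z 60. Spanner rest post at x -22, y -85, top z 50 (all mm)
- gap_mouth (a point): Middle of the mouth of the gap behind the bracket, at vice x 26.5, y 0, z 110 mm. The gap is 47 mm wide in x, between the bracket and a lower rear wall (x 50 to 56, y -50 to 50, top z 85); it reaches down to the base plate, open above and at both y ends
- shell (a joint): Angle of the clamp's hinged upper half (rad): 0 shut, its edges on the lower half; 1.57 upright; at most 1.8; starts 1.2 to 1.7. Stiff hinge (0.14 N m): it stays roughly where it is left and must be pushed all the way; about 3 to 4 N at the ear is enough
- shell_hinge (a point): Middle of the shell's hinge axis, at vice x 0, y 75, z 60 mm. The axis is the vice's x. The free edge swings up from the left; open, the shell stands beside the gap and overhangs it
- shell_ear (a point): Push point on the outer face of the shell's flat ear, 83 mm out from the hinge. Its y points outward from the hinge, its z is the face's normal (up when shut, to vice -y when upright). Ear: 36 wide (x), 8 thick, 60 to 95 mm from the hinge. Beside it a half ring of 28 mm radius, centred 35 mm from the hinge, 60 long. Shut, the ear's top is at z 68, the shell's top at z 88 mm
- bolt (a joint): Bolt angle about the vice's x (rad): 0 with two head flats upright and the spanner level. Starts at its stop, 0.3: the spanner's outer end is down on its rest and the flats' tops lean 0.3 rad to vice -y. Range -0.4 to 0.3. Turns freely, but the spanner's weight (about 0.09 N m) turns it back to 0.3 unless held
- bolt_head (a point): Centre of the steel hex bolt head behind the bracket, at vice x 20, y 0, z 85 mm; 24 mm across flats, 16 mm thick along x. Its axes turn with the bolt: y is normal to the two flats that stand upright at joint 0. A collar of 20 mm diameter fills from bracket to head
- spanner: Steel ring spanner snug on the nut in front of the bracket, turning with the bolt. Origin on the bolt axis in the middle of the bracket. It lies 16 to 34 mm in front (-x) of that and reaches 163 mm to -y; ring 36 mm, shaft 12 mm high, end ring 26 mm diameter
- oil_bottle: White bottle with black cap, 56 mm diameter, 150 mm tall; origin under it. To be left alone
- screwdriver: Screwdriver lying on the bench, to be left alone
- parts_cup: Steel cup 72 mm wide, 55 mm tall; origin under it. To be left alone

How it is judged (in metres and radians):
On the way, in this order (a step that is already met when the one before it is completed fails the run):
1. the upper clamp half is shut, edge to edge (value of joint shell below 0.04 rad), for 0.3 s.
2. the bolt head is gripped behind the bracket and its spanner lifted off the rest (contact force between the fingers and bolt above 8 N and distance between the grasp point and bolt_head below 0.03 m and value of joint bolt below 0.2 rad), for 0.3 s.
At the end, for the whole second after the job is handed in: The clamp shell is shut within 0.04 rad; the bolt head is held between the fingers (grip contact over 8 N, TCP within 30 mm of the head's centre), still, with the spanner level within 0.1 rad, and nothing of the robot touches the spanner (value of joint shell below 0.04 rad and value of joint bolt between -0.1 and 0.1 rad and angular speed of spanner below 0.05 rad/s and contact force between the fingers and bolt above 8 N and distance between the grasp point and bolt_head below 0.03 m and contact force between each of the arm, the fingers and spanner below 0.5 N); the arm keeps its last pose, push and grip.
It fails at once if the robot handles the spanner instead of the bolt head (contact force between any of the fingers, the arm and spanner above 2 N).
It fails at once if a bystander is disturbed (distance of any of oil_bottle, screwdriver, parts_cup from where it was at the start of the episode above 0.03 m).
It also fails if it takes over 46 s, if anything falls off the work surface, if the arm or the gripper's body presses on something with over 40 N, if the wrist force passes 120 N, or if a joint passes its speed limit or range.

### The arm

A 6-joint arm with a two-finger parallel gripper is mounted at the origin on the work surface. World frame = base frame: x ahead of the robot, y to its left, z up, the work surface at z = 0. Lengths are in mm, angles in rad, forces in N, time in s.
With the tool pointing down it reaches from about 250 to 775 mm from the base axis. Payload 8.9 kg.
Tool frame: the origin (TCP) lies between the finger pads, 19 mm behind the fingertips; this is the grasp point; z points along the fingers, y is the line along which they close (so a half turn about z gives the same grasp; the last joint's range is limited). The gripper opens to 85 mm and grips with 20 to 120 N. Pads are 22 mm wide; open, the fingers measure 114 mm over their backs; the gripper's body (76 mm by 85 mm) begins 54 mm behind the grasp point. The pads swing forward as they close: fully open they stand 13 mm farther back than shut.
Start: joints at [1.003, 0.291, -0.153, 1.127, 0, 1.431], TCP at [218.279, 477.471, 250.005] pointing down, gripper open.
Joint ranges: [-2.52, 2.52], [-0.91, 1.74], [-1.3, 1.37], [-1.96, 2.02], [-1.52, 1.47], [-3.14, 3.14]. Speed limits (rad/s): [2.22, 2.22, 2.79, 3.14, 3.14, 3.14].

### API

Orientations are given as a unit quaternion [w, x, y, z].
In Python, from bench import robot gives the robot as it stands. The module is installed in compiled form; this text tells all that it offers.
- The arm moves only by the tool carry_out, never from a script. Its argument "series" is one flat list of numbers, 6 for each row, row after row: the shift along the tool's x, y, z in m, then the turn, a rotation vector about the tool's x, y, z in rad. A call has 1 to 8 rows; each row is the pose to reach, as a shift and turn from the pose commanded when the call began, along the tool's axes at that moment; what a row does not reach only later rows make up. A row lasts 1/12 s, in which the tool goes at most 41.7 mm and 7.16 degrees, less where a joint would pass 70% of its speed; a pose out of reach is approached as far as the arm can. A call with a gripper value outside its range is refused whole. "jaw" is the finger opening in m, from 0 to 0.0854, set as the call begins (left out, the last holds). The fingers move at their own pace and stop on an object; "newtons" is the grip in N (left out, the last holds). Time passes only in rows, so rows that repeat a pose let the fingers close. It gives the time, the measured TCP pose, the force, the opening and the grip force at its end, in the units of the state.
- robot.get_state(): the state, without advancing time (a new reading comes with each control period).
- robot.read_camera(name): name is "scene" or "top" or "wrist"; returns the picture (420x560x3 uint8, red, green, blue); there is no depth.
- robot.camera_info(name): a dict with "vfov" (degrees; the focal length in pixels is half the picture's height over the tangent of half this angle, whatever the lens; pixels are square), "cx", "cy" (the principal point, pixels), "D" ([k1, k2, p1, p2, k3] as OpenCV has them; the pictures are not rectified), "extrinsics" (4x4, takes a point from camera to world coordinates); the wrist camera has in their place "tool_from_camera" (4x4, takes a point from camera to tool coordinates, whose origin is the TCP and whose axes are the flange's). Camera axes: x right, y down, z forward; pixel columns grow to the right and rows downward; lengths in mm; the calibration is good to about 2 mm. A picture is of the moment at which its call begins: read the wrist's pose just before it. camera_info takes no time and is no camera call.
- robot.sign_off(): hands the job in; it is judged then, once.
Trained networks look in the newest picture that a camera, given by its name, has taken for a name from the list of things; names that differ only in an ending like _2 or _b are one class to them, and where a whole thing is asked for, a point or a joint stands for the part that bears it (a point fixed in the world has none). Each returns a list of dicts, best first, with "score" (0 to 1); they miss things now and then, are a little off and sometimes report something else, mostly with a low value. They report only what shows in the picture. A call takes as long as a camera call.
- robot.boxes_of(camera, query): "location" ([row, column] in pixels, amid what is visible of it).
- robot.masks_of(camera, query): "mask" (420x560 bool, what is visible of it) and "location" ([row, column] in pixels, amid what is visible of it).
The state is a dict: "t": time; "qpos": joint angles; "dq": joint speeds; "joint_torque": joint torques, N m; "eef_pos": TCP position; "eef_rot": TCP orientation; "ft_force": force on the tool from outside, world axes, zero at the start; "torque": the same for the moment, N m; "opening": finger opening in mm; "grasp_force": force on a finger pad.
Only numpy, scipy, OpenCV 4.12 (cv2) and the standard library are available. Lean on these libraries where they do the work, as an engineer would, in place of code of your own. Each camera call takes 0.05 s, during which the arm holds its last target. There are 200 camera calls.

## Working session

There is one attempt and no reset: what is moved stays moved. The work goes in short steps, Python scripts to look and compute and a tool call to move; the robot and the scene stay as the last step left them, time stands still between calls to the robot, and variables do not carry over. Pictures are saved under pics/ and viewed, at most 10 in all, crops included, and the job is handed in when it is done.

Besides the shell and the picture viewer there is one more tool, called after ">>>" as name(argument=value, ...) on one line, values as JSON. carry_out: Moves the arm, as the interface text tells. Its arguments: {"type":"object","properties":{"series":{"type":"array"},"jaw":{"type":"number"},"newtons":{"type":"number"}},"required":["series"]}

```bash
mkdir -p pics
cat > h.py <<'E'
import numpy as np, cv2
from bench import robot
from scipy.spatial.transform import Rotation as R
def snap(c,name):
    im=robot.read_camera(c); cv2.imwrite(f'pics/{name}.png',im[:,:,::-1]); return im
def K(c):
    i=robot.camera_info(c); f=210/np.tan(np.radians(i['vfov']/2))
    return np.array([[f,0,i['cx']],[0,f,i['cy']],[0,0,1]]),np.array(i['D'],float)
def ext(c,s=None):
    i=robot.camera_info(c)
    if 'extrinsics' in i: return np.array(i['extrinsics'])
    s=s or robot.get_state(); T=np.eye(4); T[:3,:3]=rot(s).as_matrix(); T[:3,3]=s['eef_pos']
    return T@np.array(i['tool_from_camera'])
def rot(s):
    q=s['eef_rot']; return R.from_quat([q[1],q[2],q[3],q[0]])
def proj(c,P,s=None):
    E=np.linalg.inv(ext(c,s)); k,D=K(c)
    return cv2.projectPoints(np.atleast_2d(np.array(P,float)),cv2.Rodrigues(E[:3,:3])[0],E[:3,3],k,D)[0][:,0]
def onplane(c,rc,z,s=None):
    k,D=K(c);E=ext(c,s); u=cv2.undistortPoints(np.array([[[rc[1],rc[0]]]],float),k,D)[0,0]
    d=E[:3,:3]@np.array([u[0],u[1],1]); return E[:3,3]+d*(z-E[2,3])/d[2]
E
python3 - <<'E'
from h import *
print(robot.get_state())
for c in('scene','top'):
    im=snap(c,c+'0'); print(c,ext(c)[:3,3].round())
    for q in('vice','shell','spanner','bolt_head','shell_ear','oil_bottle','screwdriver','parts_cup'):
        for d in robot.boxes_of(c,q)[:2]: print(q,round(d['score'],2),np.round(d['location']),onplane(c,d['location'],{'shell':100,'spanner':75,'vice':12}.get(q,50)).round())
E
```

```text
{'t': 0.0, 'qpos': array([ 1.00267608e+00,  2.91307875e-01, -1.54110999e-01,  1.12670818e+00,
        3.63135709e-06,  1.43146779e+00]), 'dq': array([-2.56256696e-06,  1.13118166e-03,  1.23244494e-03, -1.15016568e-03,
        1.57387341e-03,  9.03443457e-04]), 'joint_torque': array([-1.32766279e-03, -5.37146473e+01,  3.31368971e+01,  1.59627636e-02,
       -2.11392608e-04, -1.19334959e-05]), 'eef_pos': array([218.06609906, 477.11689937, 249.42367842]), 'eef_rot': array([-2.32180945e-04,  2.12757107e-01,  9.77104892e-01, -6.23540622e-04]), 'ft_force': array([-0.14132614,  0.28098273, -0.95591149]), 'torque': array([0.01951726, 0.01560729, 0.00449979]), 'grasp_force': 0.0, 'opening': 85.3983504183868}
scene [1602. -137. 1192.]
vice 0.6 [214. 308.] [493.  49.  12.]
vice 0.46 [235. 398.] [615. 298.  12.]
shell 0.81 [198. 316.] [516.  70. 100.]
spanner 0.76 [195. 260.] [458. -89.  75.]
bolt_head 0.85 [200. 273.] [460. -52.  50.]
shell_ear 0.73 [197. 316.] [462.  79.  50.]
oil_bottle 0.7 [178. 401.] [416. 358.  50.]
oil_bottle 0.35 [199. 315.] [471.  73.  50.]
screwdriver 0.71 [238. 164.] [ 570. -379.   50.]
parts_cup 0.63 [234. 398.] [644. 287.  50.]
top [ 333.  -33. 1070.]
vice 0.95 [224. 247.] [517.  50.  12.]
shell 0.7 [219. 231.] [516.  78. 100.]
spanner 0.56 [243. 286.] [455. -42.  75.]
bolt_head 0.69 [239. 265.] [472.   7.  50.]
shell_ear 0.62 [220. 235.] [522.  74.  50.]
shell_ear 0.3 [237. 268.] [476.  -2.  50.]
oil_bottle 0.76 [269. 119.] [427. 362.  50.]
screwdriver 0.8 [201. 419.] [ 535. -374.   50.]
parts_cup 0.67 [186. 149.] [626. 284.  50.]
```

Run:
```python
import cv2
a=cv2.imread('pics/top0.png')[130:310,140:380]; cv2.imwrite('pics/topc.png',cv2.resize(a,None,fx=3.3,fy=3.3,interpolation=2))
a=cv2.imread('pics/scene0.png')[120:280,180:420]; cv2.imwrite('pics/scenec.png',cv2.resize(a,None,fx=3.3,fy=3.3,interpolation=2))
```

```text
(no output)
```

View pics/topc.png

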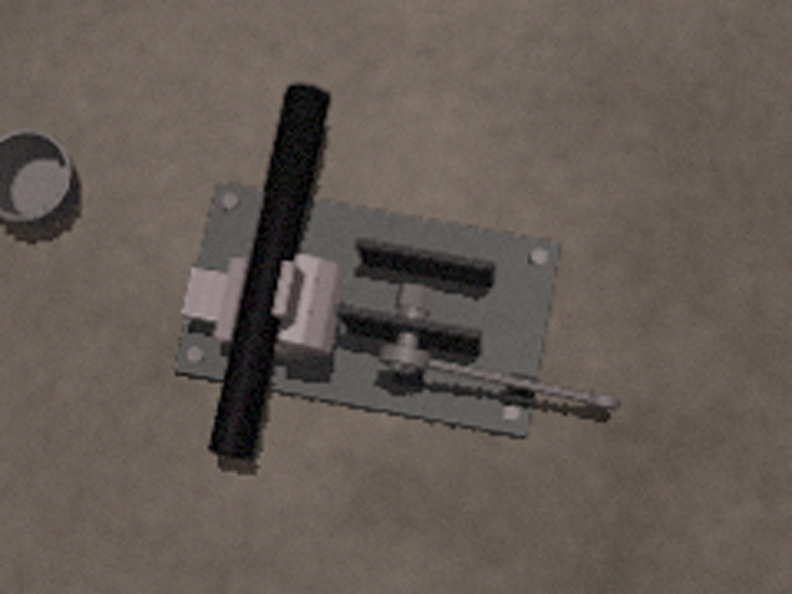

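View pics/scenec.png

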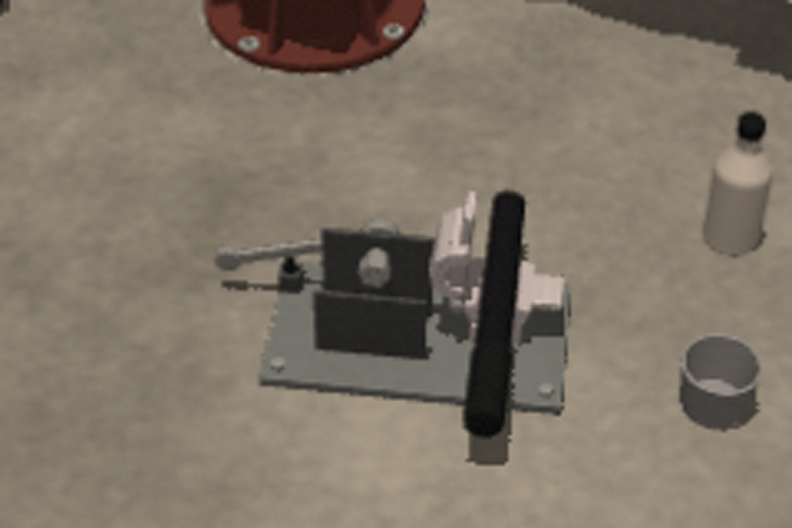

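Run:
```python
from h import *
from scipy.optimize import least_squares
top=[((95,175,12),(217,184)),((95,-95,12),(560,242)),((-55,-95,12),(526,437)),((-55,175,12),(177,375)),((53,50,85),(362,243)),((53,-50,85),(494,266)),((0,-50,110),(480,330)),((-25,-150,30.),None)]
sc=[((95,-95,12),(262,382)),((95,175,12),(562,410)),((3,-50,110),(322,230)),((3,50,110),(435,240)),((56,-50,85),(316,293)),((165,110,60),(486,414))]
def W(p,P): c,s=np.cos(p[2]),np.sin(p[2]); P=np.atleast_2d(P).astype(float); return np.c_[p[0]+c*P[:,0]-s*P[:,1],p[1]+s*P[:,0]+c*P[:,1],P[:,2]]
top=top[:-1]
def f(p): 
    r=[]
    for c,L,o in(('top',top,(140,130)),('scene',sc,(180,120))):
        r.append(proj(c,W(p,[a for a,_ in L]))-(np.array([b for _,b in L])/3.3+o))
    return np.concatenate(r).ravel()
s=least_squares(f,[500,30,-.15],x_scale=[1,1,.01],loss='soft_l1'); p=s.x; print(p,f(p).reshape(-1,2).round(1).tolist())
np.save('vice.npy',p)
for th in (1.2,1.35,1.5,1.7):
    P=[]
    for x in(-18,18):
        for r,n in((95,8),(95,0),(60,8)):
            P.append((x,75+r*np.cos(th)-n*np.sin(th),60+r*np.sin(th)+n*np.cos(th)))
    print(th,((proj('scene',W(p,P))-(180,120))*3.3).round().tolist(),((proj('top',W(p,P))-(140,130))*3.3).round().tolist())
for n,P in(('head',(20,0,85)),('mouth',(26.5,0,110)),('hinge',(0,75,60)),('spanner tip',(-25,-163*np.cos(.3),85-163*np.sin(.3)))): print(n,W(p,P).round(1),((proj('top',W(p,P))-(140,130))*3.3).round(),((proj('scene',W(p,P))-(180,120))*3.3).round())
```

```text
[ 4.89462100e+02  6.21358687e+00 -2.47636594e-01] [[-1.7, -0.1], [-0.3, -0.4], [0.3, -0.2], [-1.9, 0.0], [-3.0, -0.1], [-0.7, -0.1], [-0.3, 1.2], [-1.5, -1.1], [-0.4, -1.6], [-1.1, 0.6], [-1.3, 0.2], [-1.6, 0.4], [-0.8, 3.0]]
1.2 [[494.0, 194.0], [502.0, 197.0], [478.0, 220.0], [491.0, 223.0], [499.0, 226.0], [474.0, 249.0]] [[245.0, 313.0], [235.0, 312.0], [271.0, 324.0], [256.0, 260.0], [246.0, 259.0], [282.0, 272.0]]
1.35 [[478.0, 191.0], [487.0, 193.0], [468.0, 218.0], [474.0, 219.0], [484.0, 221.0], [464.0, 247.0]] [[265.0, 316.0], [254.0, 314.0], [284.0, 326.0], [276.0, 262.0], [265.0, 261.0], [294.0, 274.0]]
1.5 [[461.0, 189.0], [470.0, 190.0], [457.0, 218.0], [458.0, 217.0], [467.0, 218.0], [454.0, 246.0]] [[287.0, 319.0], [275.0, 317.0], [297.0, 328.0], [297.0, 265.0], [285.0, 264.0], [307.0, 276.0]]
1.7 [[440.0, 189.0], [449.0, 189.0], [444.0, 218.0], [436.0, 217.0], [445.0, 217.0], [440.0, 246.0]] [[315.0, 324.0], [303.0, 322.0], [315.0, 331.0], [326.0, 271.0], [314.0, 269.0], [325.0, 280.0]]
head [[508.9   1.3  85. ]] [[414. 300.]] [[372. 270.]]
mouth [[ 5.152e+02 -3.000e-01  1.100e+02]] [[414. 284.]] [[371. 255.]]
hinge [[507.8  78.9  60. ]] [[307. 315.]] [[458. 280.]]
spanner tip [[ 427.1 -138.6   36.8]] [[617. 407.]] [[212. 259.]]
```

>>> carry_out(series=[-0.439,-0.295,0.0,0,0,-0.18,-0.439,-0.295,0.0,0,0,-0.18,-0.439,-0.295,0.0,0,0,-0.18,-0.439,-0.295,0.0,0,0,-0.18,-0.439,-0.295,0.0,0,0,-0.18,-0.439,-0.295,0.0,0,0,-0.18,-0.439,-0.295,0.0,0,0,-0.18,-0.439,-0.295,0.0,0,0,-0.18], jaw=0, newtons=80)

```text
t: 1.57
eef_pos: [391.5, 194.5, 250.3]
eef_rot: [0.0, 0.124, 0.992, 0.0]
ft_force: [1.0, 1.7, 0.7]
opening: -0.2
grasp_force: 0.0
```

```bash
cat >> h.py <<'E'
def VT(p=None):
    p=np.load('vice.npy') if p is None else p; T=np.eye(4); T[:3,:3]=R.from_euler('z',p[2]).as_matrix(); T[:2,3]=p[:2]; return T
def vstate(s=None):
    s=s or robot.get_state(); V=VT(); q=V[:3,:3].T@rot(s).as_matrix()
    # tool target basis in vice for roll a about x: R_x(a)@diag(-1,1,-1)
    return V[:3,:3].T@(np.array(s['eef_pos'])-V[:3,3]), R.from_matrix(q@np.diag([-1,1,-1])).as_rotvec()
def go(target,roll=None,s=None):
    s=s or robot.get_state(); V=VT(); M=rot(s)
    d=M.inv().apply(V[:3,:3]@np.array(target,float)+V[:3,3]-s['eef_pos'])
    r=0 if roll is None else (M.inv()*R.from_matrix(V[:3,:3]@R.from_euler('x',roll).as_matrix()@np.diag([-1.,1,-1]))).as_rotvec()
    return (d/1000).round(4), np.round(r,3)
E
python3 - <<'E'
from h import *
print(robot.get_state()['t'],vstate(),go((0,15,225),0))
E
```

```text
1.5667 (array([-141.10188403,  158.49722221,  250.28157364]), array([ 0.00041813, -0.00058841, -0.00096975])) (array([-0.1412, -0.1434,  0.0253]), array([ 0.   ,  0.001, -0.001]))
```

>>> carry_out(series=[-0.141,-0.148,0.02,0,0,0,-0.141,-0.148,0.02,0,0,0,-0.141,-0.148,0.02,0,0,0,-0.141,-0.148,0.02,0,0,0,-0.141,-0.148,0.02,0,0,0,-0.141,-0.148,0.02,0,0,0])

```text
t: 2.07
eef_pos: [494.0, 12.7, 229.3]
eef_rot: [0.001, 0.127, 0.992, -0.001]
ft_force: [-0.8, 0.0, 0.2]
opening: -0.1
grasp_force: 0.0
```

Run:
```python
from h import *
s=robot.get_state(); print(s['t'],s['qpos'],vstate(s),ext('wrist',s).round(2)); im=snap('wrist','w1')
V=VT()
for n,P in(('head',(20,0,85)),('brL',(3,50,110)),('brR',(3,-50,110)),('wallL',(50,50,85)),('wallR',(50,-50,85)),('pl',(-55,-95,12)),('pl2',(95,-95,12))): print(n,proj('wrist',V[:3,:3]@np.array(P,float)+V[:3,3],s).round())
```

```text
2.0667 [-0.12118869  0.2444917  -0.27246373  1.05217998 -0.00178388  0.13264333] (array([  2.7675382 ,   7.42347452, 229.32110479]), array([-0.00155437, -0.00187745, -0.00619691])) [[ 2.5000e-01  9.2000e-01  3.1000e-01  4.1306e+02]
 [ 9.7000e-01 -2.4000e-01 -8.0000e-02  3.4870e+01]
 [-0.0000e+00  3.2000e-01 -9.5000e-01  3.5260e+02]
 [ 0.0000e+00  0.0000e+00  0.0000e+00  1.0000e+00]]
head [[273. 218.]]
brL [[329. 210.]]
brR [[215. 210.]]
wallL [[323. 246.]]
wallR [[224. 246.]]
pl [[190. 134.]]
pl2 [[202. 253.]]
```

View pics/w1.png

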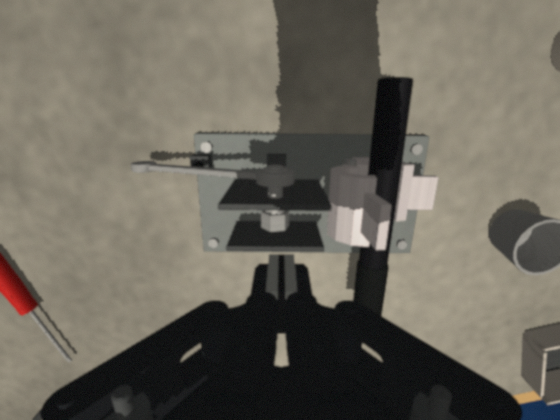

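>>> carry_out(series=[0.003,0.02,0.035,0,0,0,0.003,0.038,0.074,0,0,0,0.003,0.038,0.074,0,0,0,0.003,0.045,0.074,0,0,0,0.003,0.06,0.074,0,0,0,0.003,0.068,0.074,0,0,0,0.003,0.076,0.074,0,0,0,0.003,0.076,0.074,0,0,0])

```text
t: 2.78
eef_pos: [507.8, 93.8, 157.2]
eef_rot: [0.001, 0.123, 0.992, 0.0]
ft_force: [-0.4, 0.1, -0.5]
opening: -0.1
grasp_force: 0.0
```

Run:
```python
from h import *
s=robot.get_state(); print(s['t'],s['ft_force'],vstate(s)[0])
p=vstate(s)[0]
for w in [(0,99,154),(0,115,146),(0,129,135),(0,141,122),(0,153,106),(0,159,90),(0,159,84)]: print(go(w,0)[0])
im=snap('top','t2'); cv2.imwrite('pics/t2c.png',cv2.resize(im[130:310,140:380,::-1],None,fx=2.5,fy=2.5))
```

```text
2.7833 [-0.43435822  0.11583647 -0.53192888] [ -3.71082924  89.42565174 157.21408171]
[-0.0037  0.0096  0.0032]
[-0.0037  0.0256  0.0112]
[-0.0037  0.0396  0.0223]
[-0.0037  0.0515  0.0353]
[-0.0036  0.0635  0.0513]
[-0.0036  0.0695  0.0673]
[-0.0036  0.0695  0.0733]
```

View pics/t2c.png

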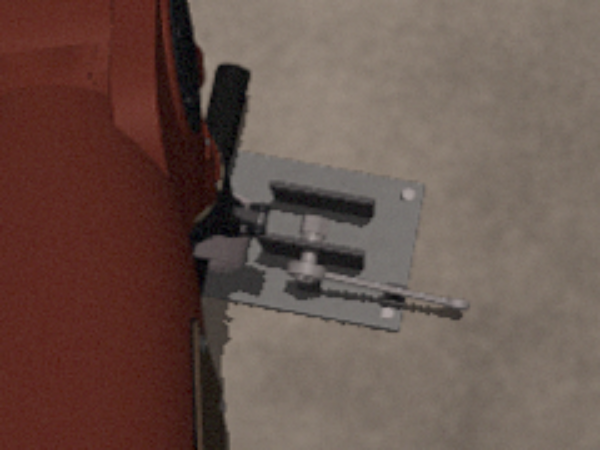

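>>> carry_out(series=[-0.004,0.01,0.003,0,0,0,-0.004,0.018,0.007,0,0,0,-0.004,0.026,0.011,0,0,0,-0.004,0.033,0.017,0,0,0,-0.004,0.04,0.022,0,0,0,-0.004,0.046,0.029,0,0,0,-0.004,0.052,0.035,0,0,0,-0.004,0.052,0.035,0,0,0])

```text
t: 3.5
eef_pos: [522.8, 143.0, 119.4]
eef_rot: [-0.001, 0.124, 0.992, 0.0]
ft_force: [-0.4, -0.5, -0.2]
opening: -0.3
grasp_force: 0.0
```

Run:
```python
from h import *
s=robot.get_state(); print(s['t'],s['ft_force'],vstate(s)[0])
for w in [(0,153,106),(0,159,90),(0,159,84)]: print(go(w,0))
snap('wrist','w2')
```

```text
3.5 [-0.37561927 -0.51407048 -0.19100518] [ -1.17950645 140.83872754 119.38876958]
(array([-0.0012,  0.0122,  0.0134]), array([-0.   , -0.002, -0.   ]))
(array([-0.0012,  0.0182,  0.0294]), array([-0.   , -0.002, -0.   ]))
(array([-0.0013,  0.0182,  0.0354]), array([-0.   , -0.002, -0.   ]))
```

View pics/w2.png

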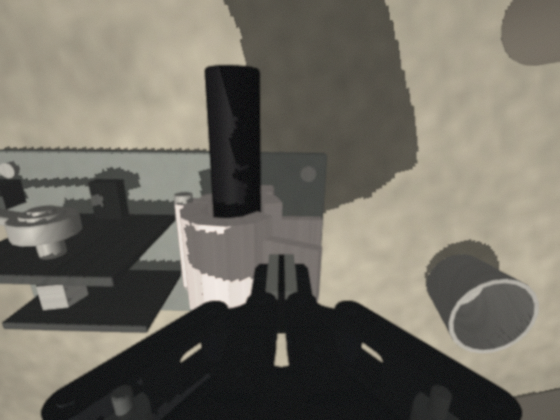

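>>> carry_out(series=[-0.001,0.007,0.007,0,0,0,-0.001,0.012,0.014,0,0,0,-0.001,0.015,0.022,0,0,0,-0.001,0.018,0.027,0,0,0,-0.001,0.018,0.03,0,0,0,-0.001,0.018,0.033,0,0,0,-0.001,0.018,0.035,0,0,0,-0.001,0.018,0.035,0,0,0])

```text
t: 4.22
eef_pos: [528.9, 159.3, 86.7]
eef_rot: [0.0, 0.124, 0.992, 0.0]
ft_force: [-2.6, 0.3, 7.3]
opening: 0.1
grasp_force: 3.5
```

Run:
```python
from h import *
s=robot.get_state(); print(s['t'],s['ft_force'],vstate(s)[0])
```

```text
4.2167 [-2.56598764  0.29608987  7.34624717] [  0.65345269 158.11591408  86.682528  ]
```

>>> carry_out(series=[0,0,0.003,0,0,0,0,0,0.003,0,0,0,0,0,0.003,0,0,0,0,0,0.003,0,0,0,0,0,0.003,0,0,0,0,0,0.003,0,0,0])

```text
t: 4.72
eef_pos: [529.0, 159.4, 86.2]
eef_rot: [0.001, 0.124, 0.992, 0.001]
ft_force: [-12.8, -0.8, 38.8]
opening: 0.2
grasp_force: 19.5
```

Run:
```python
from h import *
s=robot.get_state(); print(s['t'],s['ft_force'],vstate(s)[0],go((12,100,165),0),go((18,-20,165),0.3))
```

```text
4.7167 [-12.75817847  -0.81528461  38.80760823] [  0.79803028 158.17428076  86.17411854] (array([-0.0114, -0.0581, -0.0789]), array([ 0.001,  0.001, -0.001])) (array([-0.0175, -0.1781, -0.079 ]), array([-0.299,  0.002, -0.001]))
```

>>> carry_out(series=[0,0,-0.03,0,0,0,-0.004,-0.01,-0.065,0,0,0,-0.0175,-0.178,-0.079,-0.3,0,0,-0.0175,-0.178,-0.079,-0.3,0,0,-0.0175,-0.178,-0.079,-0.3,0,0,-0.0175,-0.178,-0.079,-0.3,0,0,-0.0175,-0.178,-0.079,-0.3,0,0,-0.0175,-0.178,-0.079,-0.3,0,0], jaw=0.055)

```text
t: 5.38
eef_pos: [502.1, -21.8, 162.4]
eef_rot: [0.019, 0.125, 0.981, 0.148]
ft_force: [-0.1, 0.4, -0.2]
opening: 54.7
grasp_force: 0.0
```

>>> carry_out(series=[0,0,0,0,0,0,0,0,0,0,0,0,0,0,0,0,0,0])

```text
t: 5.63
eef_pos: [502.0, -16.5, 161.9]
eef_rot: [0.018, 0.122, 0.981, 0.148]
ft_force: [-0.1, -0.6, 0.7]
opening: 55.0
grasp_force: 0.0
```

Run:
```python
from h import *
s=robot.get_state(); print(s['t'],s['ft_force'],s['opening'],vstate(s)); im=snap('wrist','w3')
V=VT()
for n,P in(('head',(20,0,85)),('headtop',(28,0,97)),('brL',(3,50,110)),('brR',(3,-50,110)),('wallL',(50,50,85)),('wallR',(50,-50,85)),('pl',(-55,-95,12)),('pl2',(95,-95,12)),('ear1',(-18,170,68)),('ear2',(18,170,68))): print(n,proj('wrist',V[:3,:3]@np.array(P,float)+V[:3,3],s).round())
```

```text
5.6333 [-0.11688643 -0.57585777  0.74182738] 55.03364594232142 (array([ 17.74480038, -18.93904969, 161.9237101 ]), array([0.30019973, 0.00031384, 0.00038129]))
head [[274. 230.]]
headtop [[278. 247.]]
brL [[352. 213.]]
brR [[205. 229.]]
wallL [[332. 257.]]
wallR [[209. 276.]]
pl [[135. 124.]]
pl2 [[160. 285.]]
ear1 [[445. 164.]]
ear2 [[438. 201.]]
```

View pics/w3.png

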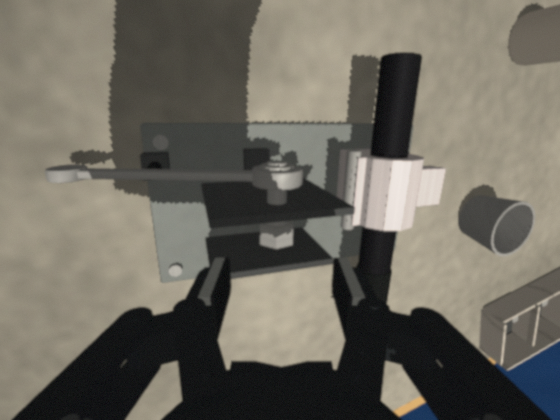

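Run:
```python
from h import *
a=.3
for d in (75,40,15,0): print(go((23,1-d*np.sin(a),85+d*np.cos(a)),a))
```

```text
(array([-0.0053, -0.0038,  0.0043]), array([ 0.   , -0.   ,  0.001]))
(array([-0.0053, -0.0038,  0.0393]), array([ 0.   , -0.   ,  0.001]))
(array([-0.0053, -0.0038,  0.0643]), array([ 0.   , -0.   ,  0.001]))
(array([-0.0053, -0.0038,  0.0793]), array([ 0.   , -0.   ,  0.001]))
```

>>> carry_out(series=[-0.005,-0.004,0.004,0,0,0,-0.005,-0.004,0.015,0,0,0,-0.005,-0.004,0.027,0,0,0,-0.005,-0.004,0.039,0,0,0,-0.005,-0.004,0.049,0,0,0,-0.005,-0.004,0.057,0,0,0,-0.005,-0.004,0.057,0,0,0])

```text
t: 6.27
eef_pos: [509.4, -5.3, 104.8]
eef_rot: [0.017, 0.122, 0.981, 0.149]
ft_force: [-0.7, -0.3, -0.1]
opening: 55.0
grasp_force: 0.0
```

Run:
```python
from h import *
s=robot.get_state(); print(s['t'],s['ft_force'],vstate(s)); im=snap('wrist','w4')
print(go((23,1,85),.3))
V=VT()
for n,P in(('head',(20,0,85)),('headvertexrear',(28,-4,98)),('headvertexfront',(12,-4,98)),('brL',(3,50,110)),('brR',(3,-50,110)),('wallL',(50,50,85)),('wallR',(50,-50,85))): print(n,proj('wrist',V[:3,:3]@np.array(P,float)+V[:3,3],s).round())
```

```text
6.2667 [-0.68033528 -0.25488725 -0.08079673] (array([ 22.17710676,  -6.21819708, 104.79668653]), array([ 3.00153986e-01,  2.35656265e-03, -1.69689113e-04]))
(array([-0.0005,  0.0011,  0.0219]), array([ 0.   , -0.001, -0.   ]))
head [[280. 264.]]
headvertexrear [[280. 291.]]
headvertexfront [[280. 264.]]
brL [[388. 243.]]
brR [[181. 274.]]
wallL [[355. 294.]]
wallR [[192. 327.]]
```

View pics/w4.png

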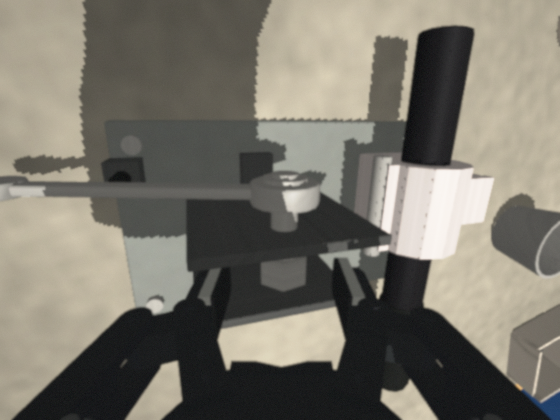

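>>> carry_out(series=[-0.0005,0.0015,0.008,0,0,0,-0.0005,0.0015,0.015,0,0,0,-0.0005,0.0015,0.021,0,0,0,-0.0005,0.0015,0.021,0,0,0,-0.0005,0.0015,0.021,0,0,0])

```text
t: 6.73
eef_pos: [512.2, 1.2, 86.4]
eef_rot: [0.018, 0.123, 0.981, 0.148]
ft_force: [0.0, -0.2, 0.0]
opening: 54.8
grasp_force: 0.0
```

>>> carry_out(series=[0,0,0,0,0,0,0,0,0,0,0,0,0,0,0,0,0,0,0,0,0,0,0,0,0,0,0,0,0,0,0,0,0,0,0,0], jaw=0, newtons=60)

```text
t: 7.23
eef_pos: [512.7, 0.8, 87.2]
eef_rot: [0.019, 0.123, 0.981, 0.148]
ft_force: [-1.8, -1.2, 6.0]
opening: 22.7
grasp_force: 58.7
```

Run:
```python
from h import *
s=robot.get_state(); print(s['t'],s['ft_force'],s['torque'],s['opening'],s['grasp_force'],vstate(s))
```

```text
7.2333 [-1.75210903 -1.24284782  6.01701725] [-0.22070383  0.43257054  0.01420523] 22.70762713308568 58.73596753925085 (array([23.90669204,  0.41111646, 87.18928452]), array([ 0.29984466, -0.00087893, -0.00136166]))
```

>>> carry_out(series=[0,0,0,0.04,0,0,0,0,0,0.08,0,0,0,0,0,0.12,0,0,0,0,0,0.16,0,0,0,0,0,0.2,0,0,0,0,0,0.25,0,0,0,0,0,0.3,0,0,0,0,0,0.3,0,0])

```text
t: 7.9
eef_pos: [512.9, 1.5, 87.2]
eef_rot: [0.0, 0.123, 0.992, -0.002]
ft_force: [-2.7, -5.1, 9.4]
opening: 22.7
grasp_force: 60.2
```

>>> carry_out(series=[0,0,0,0,0,0,0,0,0,0,0,0,0,0,0,0,0,0,0,0,0,0,0,0])

```text
t: 8.23
eef_pos: [512.9, 1.3, 87.2]
eef_rot: [0.0, 0.124, 0.992, 0.001]
ft_force: [-1.1, 2.3, 7.8]
opening: 22.6
grasp_force: 59.9
```

Run:
```python
from h import *
s=robot.get_state(); print(s['t'],s['ft_force'],s['torque'],s['opening'],s['grasp_force'],vstate(s)); im=snap('wrist','w5')
im2=robot.read_camera('scene')[130:240,180:340]; im2=cv2.resize(im2,None,fx=2.4,fy=2.4); c=np.zeros((420,560+im2.shape[1],3),np.uint8); c[:,:560]=im; c[:im2.shape[0],560:]=im2
cv2.imwrite('pics/w5c.png',cv2.resize(c[:,:,::-1],(800,int(420*800/c.shape[1]))))
V=VT()
for b in(0,.1,.2,.3): print(b,*[proj(cam,V[:3,:3]@np.array((-25,-150*np.cos(b),85-150*np.sin(b)))+V[:3,3],s).round(1) for cam in('wrist','scene','top')])
for m in ('top','scene'): 
  robot.read_camera(m)
  for d in robot.masks_of(m,'spanner')[:1]:
    r,c=np.nonzero(d['mask']); i=c.argmax() if m=='top' else c.argmin(); print(m,d['score'],'extreme',c[i],r[c==c[i]].mean(),len(r))
```

```text
8.2333 [-1.05707886  2.33248699  7.77071858] [ 0.57100067  0.33264909 -0.13910203] 22.603094558562535 59.94543104432523 (array([23.88171691,  1.02091954, 87.23799398]), array([ 0.00235846, -0.0006118 , -0.00091954]))
0 [[-51.6 192.8]] [[245.1 187.3]] [[326.6 250.7]]
0.1 [[-19.3 184.7]] [[245.6 190.9]] [[325.7 251.4]]
0.2 [[ 10. 178.]] [[246.7 194.5]] [[324.2 251.9]]
0.3 [[ 36.9 172.5]] [[248.2 197.9]] [[322.1 252.2]]
```

View pics/w5c.png

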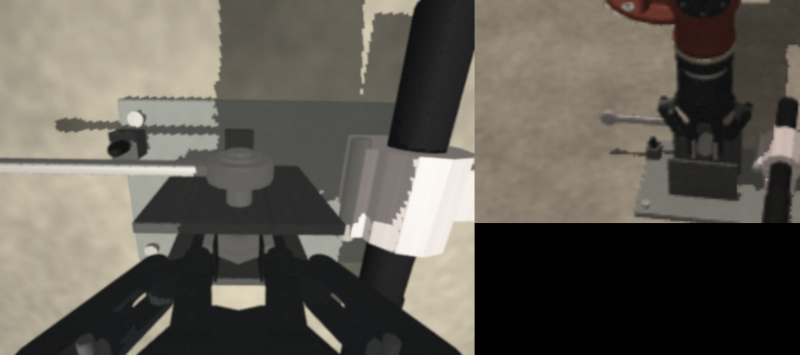

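Run:
```python
from h import *
s=robot.get_state(); print(s['t'],s['grasp_force'],abs(s['dq']).max(),vstate(s)[1])
print(robot.sign_off())
```

```text
8.5333 59.94306786451489 0.0018071630238240702 [ 0.00247179 -0.00068462 -0.00107134]
the job is handed in; nothing more can be done
None
```

I pressed the clamp shut (rigid stop, about 39 N) and turned the bolt until the spanner looked level in the scene and wrist pictures. I handed the job in at 8.5 s with the head held still at about 60 N; no verdict came back.

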